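# Pin the shaker platform for transport

## Task

Get the bench shaker ready to be carried: slide its platform away from you until the hole in the yellow lug lines up with the hole in the blue bracket, then push the red-headed locking pin fully home through both, until its head meets the bracket. Leave the other loose things on the bench where they are.

Things in the scene. Friction and masses are not known exactly. Their poses are not given: they have to be found in the camera images.
- shaker: White laboratory shaker fixed to the bench, base 250 x 230 mm, 60 mm high. Origin: centre of its underside on the bench. x points away from the robot along the platform's travel (yaw within 0.4 rad), y left, z up. Near its left (+y) edge a blue bracket stands on it, holding the pin. A low black knob (r 15 mm, top at 72 mm) stands at x 92, y 82 mm.
- platform (a joint): Travel of the shaker's platform along the shaker's x, in m. 0 = lug hole in line with bracket hole; negative = short of it, nearer the robot; positive = too far (limits -0.085, 0.040). Starts between -0.065 and -0.025; moves with about 3 N of friction and light damping (15 N s/m), and stays where it is left.
- lug_hole (a point): Centre of the 16 mm round hole, along the shaker's y and 104 mm above the bench, in the yellow lug: an upright plate 40 mm wide (x), 12 mm thick (y), top at 128 mm, on the platform's left edge. With the platform at 0 the lug is 3 mm to the right (-y) of the bracket, its ends flush with the bracket's, and this point is 39 mm to -y of bracket_hole.
- push_edge (a point): Middle of the top edge, outer face, of the platform's front (robot-side, -x) flange, where it can be pushed. The flange is 135 mm long (y), 6 mm thick, and rises from the deck at 80 mm to 105 mm above the bench. A like flange is on the far side, outer face 130 mm to +x. A green rack of small tubes is fixed on the deck, top 110 mm above the bench.
- bracket_hole (a point): Centre of the outer (left, +y) mouth of the bracket's hole; axes as shaker. The blue bracket is 40 mm wide (x), 30 mm thick (y), top 128 mm above the bench; its round 13 mm hole runs along y at the shaker's x = 0, 104 mm above the bench. The pin is home when the shoulder of its head meets this outer face.
- pin: Loose greased steel pin, 40 to 85 g, in the bracket's hole, sticking out to the left (+y), head drooping 2 mm. Shank 12 mm diameter, 60 mm long with a 7 mm tapered nose; red round head 28 mm diameter, 8 mm thick. Origin: on the axis at the shoulder (head's inner face); +y runs to the head. Starts 32 to 35 mm short of home, nose inside the bracket; friction 0.2; enters a lug in line within 3 mm.
- amber_bottle: Bystander: amber glass bottle with a black cap, 44 mm in diameter, 100 mm tall. Origin: centre of its underside.
- beaker: Bystander: open steel beaker, 64 mm in diameter, 85 mm tall. Origin: centre of its underside.
- slide_box: Bystander: blue plastic slide box 95 x 55 x 34 mm, lying left of the shaker. Origin: centre of its underside.
- petri_stack: Bystander: clear stacked dishes, 64 mm in diameter, 28 mm tall, left of the shaker. Origin: centre of its underside.
- tweezers: Bystander: steel tweezers lying flat, 105 mm long, 8 mm high, behind the shaker. Origin: middle, at its underside.
- spray_bottle: Bystander: white plastic bottle with a blue cap, 60 mm in diameter, 150 mm tall, far left. Origin: centre of its underside.

How it is judged:
By the outcome, as a careful person would: the job done as asked, in the order asked, and still so for the second after the job is handed in, with the robot touching nothing.
It also fails if it takes over 42 s, if anything falls off the work surface, if the arm or the gripper's body presses on something with over 40 N, if the wrist force passes 120 N, or if a joint passes its speed limit or range.

## Robot

A 6-joint arm with a two-finger parallel gripper is mounted at the origin on the work surface. World frame = base frame: x ahead of the robot, y to its left, z up, the work surface at z = 0. Lengths are in m, angles in degrees, forces in N, time in s.
With the tool pointing down it reaches from about 0.375 to 0.9 m from the base axis. Payload 3.1 kg.
Tool frame: the origin (TCP) lies at the very end of the fingers, on their centre line; the grasp point (between the pads) lies 19 mm behind it; z points along the fingers, y is the line along which they close (so a half turn about z gives the same grasp; the last joint's range is limited). The gripper opens to 87 mm and grips with 3 to 60 N. Pads are 19 mm wide; open, the fingers measure 117 mm over their backs; the gripper's body (75 mm by 190 mm) begins 51 mm behind the grasp point.
Start: joints at [-73.883, 30.224, 82.088, -0, 67.689, -10.227], TCP at [0.277, -0.56, 0.223] pointing down, gripper open.
Joint ranges: [-176.69, 176.69], [-43.24, 126.21], [12.49, 139.97], [-82, 262], [0, 151.66], [-163.58, 163.58]. Speed limits (degrees/s): [159.86, 159.86, 180, 180, 180, 180].

## Interface

Orientations are given as a 3x3 rotation matrix whose columns are the frame's x, y, z axes.
In Python, from rig import bot, imaging gives the robot as it stands.
- The arm moves only by the tool drive_tool, never from a script. Its argument "deltas" is text: rows parted by semicolons, each of 5 numbers parted by spaces: the finger opening in mm, from 0 to 87, then the shift along the world's x, y, z in mm, then the turn about the world's z in rad. In form: jaw dx dy dz twist; .... A call has 1 to 12 rows; each row is the pose to reach, as a shift and turn from the pose commanded when the call began; what a row does not reach only later rows make up. A row lasts 1/10 s, in which the tool goes at most 50 mm and 8.59 degrees, less where a joint would pass 70% of its speed; a pose out of reach is approached as far as the arm can. A call with a gripper value outside its range is refused whole. The fingers move at their own pace and stop on an object; the grip force is fixed at half the most. Time passes only in rows, so rows that repeat a pose let the fingers close. It gives the time, the measured TCP pose, the force, the opening and the grip force at its end, in the units of the state.
- bot.read_state(): the state, without advancing time (a new reading comes with each control period).
- imaging.capture(name): name is "scene" or "top" or "wrist"; returns the picture (480x640x3 uint8, red, green, blue); there is no depth.
- imaging.camera_model(name): a dict with "fx", "fy", "cx", "cy" (pixels), "T" (4x4, takes a point from camera to world coordinates). Camera axes: x right, y down, z forward; pixel columns grow to the right and rows downward; lengths in m; the calibration is good to about 2 mm. A picture is of the moment at which its call begins: read the wrist's pose just before it. camera_model takes no time and is no camera call; for the wrist camera it gives the pose at the moment of the call.
- bot.hand_in(): hands the job in; it is judged then, once.
The state is a dict: "time_s": time; "joint_positions": joint angles; "qvel": joint speeds; "tau": joint torques, N m; "position": TCP position; "tcp_rot": TCP orientation; "force": force on the tool from outside, world axes, zero at the start; "moment": the same for the moment, N m; "opening": opening from 0.0 (shut) to 1.0 (fully open); "grasp_force": force on a finger pad.
Only numpy, scipy, OpenCV 4.12 (cv2) and the standard library are available. Lean on these libraries where they do the work, as an engineer would, in place of code of your own. Each camera call takes 0.05 s, during which the arm holds its last target. There are 200 camera calls.

## Working session

There is one attempt and no reset: what is moved stays moved. The work goes in short steps, Python scripts to look and compute and a tool call to move; the robot and the scene stay as the last step left them, time stands still between calls to the robot, and variables do not carry over. Pictures are saved under pics/ and viewed, at most 10 in all, crops included, and the job is handed in when it is done.

Besides the shell and the picture viewer there is one more tool, called after ">>>" as name(argument=value, ...) on one line, values as JSON. drive_tool: Moves the arm, as the interface text tells. Its arguments: {"type":"object","properties":{"deltas":{"type":"string"}},"required":["deltas"]}

```bash
mkdir -p pics; python3 - <<'E'
from rig import bot, imaging
import cv2,numpy as np
for n in("scene","top"):
    im=imaging.capture(n); cv2.imwrite(f"pics/{n}0.png",im[:,:,::-1])
    m=imaging.camera_model(n); print(n,m["fx"],m["fy"],m["cx"],m["cy"],np.round(m["T"],3).tolist())
s=bot.read_state();print(s["time_s"],s["position"],np.round(s["tcp_rot"],3).tolist(),s["force"],s["opening"])
E
```

```text
scene 557.6701150606772 557.6701150606772 320.344294697559 242.07948966758838 [[0.422, 0.756, -0.501, 1.2], [0.907, -0.349, 0.237, -0.119], [0.004, -0.554, -0.833, 1.004], [0.0, 0.0, 0.0, 1.0]]
top 469.8779218466964 469.8779218466964 312.0090280958022 237.1095355999469 [[0.01, -0.999, 0.052, 0.595], [-1.0, -0.009, 0.008, 0.144], [-0.008, -0.052, -0.999, 1.047], [0.0, 0.0, 0.0, 1.0]]
0.1 [ 0.27715069 -0.55943255  0.2216611 ] [[0.896, 0.444, -0.001], [0.444, -0.896, 0.002], [0.0, -0.002, -1.0]] [0.14960426 0.42047903 0.16678674] 1.002218452488131
```

View pics/scene0.png

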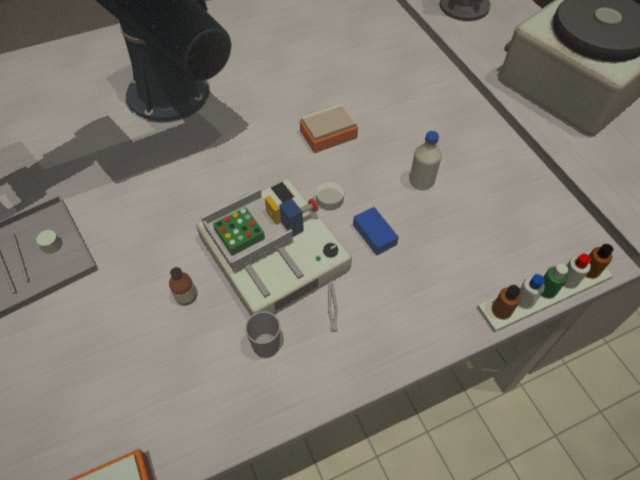

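View pics/top0.png

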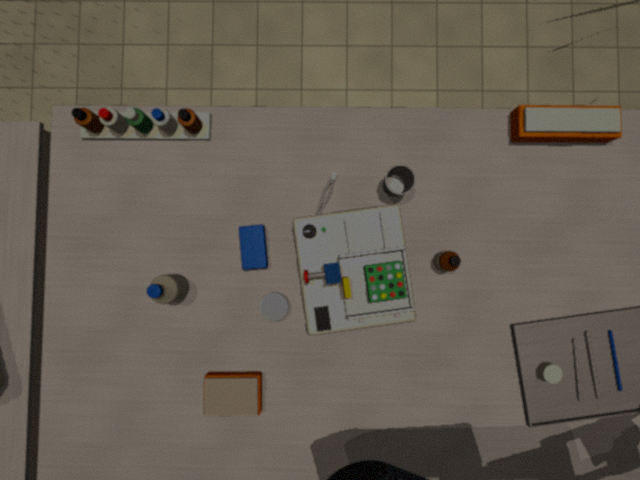

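The top view shows the shaker around (355,270), the pin head at (307,277), the bracket at (333,272), the lug at (346,288) and the platform's front flange near row 316. I'll zoom in on both views.

```bash
python3 - <<'E'
import cv2,numpy as np
a=cv2.imread("pics/top0.png")[200:340,285:420]
cv2.imwrite("pics/topz.png",cv2.resize(a,None,fx=4,fy=4,interpolation=cv2.INTER_CUBIC))
a=cv2.imread("pics/scene0.png")[170:320,190:360]
cv2.imwrite("pics/scenez.png",cv2.resize(a,None,fx=4,fy=4,interpolation=cv2.INTER_CUBIC))
E
```

```text
(no output)
```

View pics/topz.png

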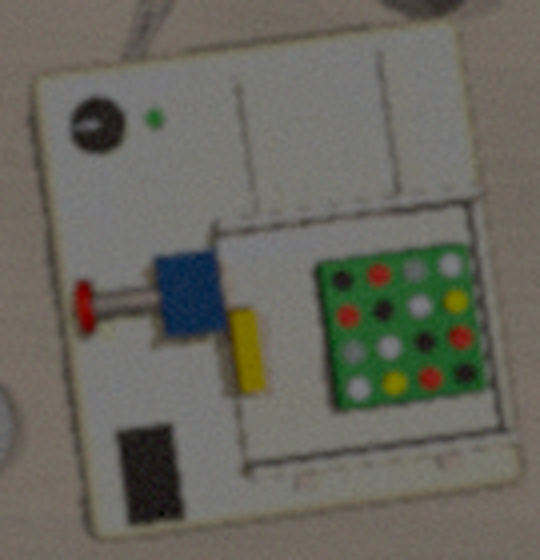

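View pics/scenez.png

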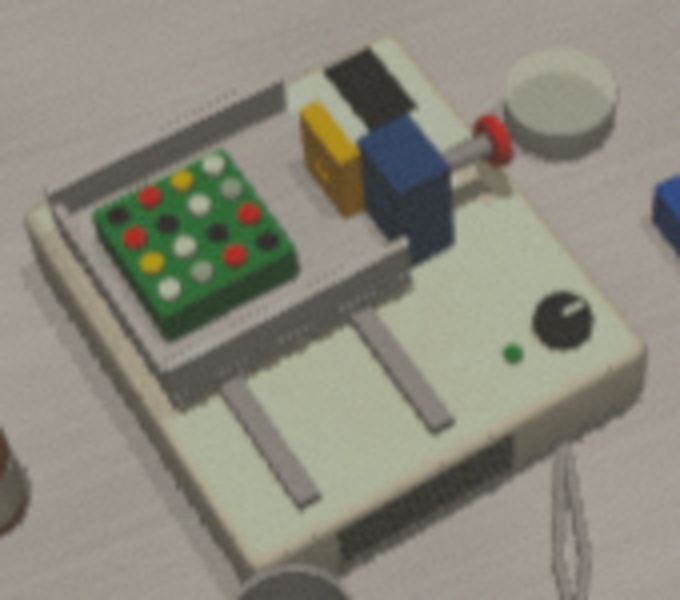

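The zooms resolve the bracket, lug, knob, base corners and pin head as clear corners in both views. Next is a joint fit of pose, platform travel and pin offset.

```bash
cat > fit.py <<'E'
import numpy as np
from rig import imaging
from scipy.optimize import least_squares
# (view, zoom px, model fn of [q,yb,xf,yf,p] mm, weight)
L=lambda sx,sy:(lambda v:(v[0]+20*sx,v[1]-39+6*sy,128))
B=lambda sx,sy:(lambda v:(20*sx,v[1]-15+15*sy,128))
C=lambda x,y,z:(lambda v:(x,y,z))
O=[]
def add(view,w,*ps):
    for px,f in ps:O.append((view,px,f,w))
add("top",.4,((38,75),C(125,115,60)),((455,22),C(125,-115,60)),((95,537),C(-125,115,60)),((522,478),C(-125,-115,60)))
add("scene",.4,((390,40),C(-125,115,60)),((645,345),C(125,115,60)),((250,575),C(125,-115,60)),((30,212),C(-125,-115,60)))
add("top",1,((98,124),C(92,82,72)),((155,257),B(1,1)),((216,250),B(1,-1)),((226,330),B(-1,-1)),((165,338),B(-1,1)),
 ((230,310),L(1,1)),((254,307),L(1,-1)),((266,391),L(-1,-1)),((242,395),L(-1,1)))
add("scene",1,((562,318),C(92,82,72)),((360,137),B(-1,-1)),((408,117),B(-1,1)),((453,162),B(1,1)),((403,187),B(1,-1)),
 ((302,108),L(-1,-1)),((318,101),L(-1,1)),((362,153),L(1,1)),((343,163),L(1,-1)))
H=lambda v:(0,v[1]+v[4]+4,102.5)
add("top",1,((86,307),H)); add("scene",1,((492,140),H))
F=lambda s:(lambda v:(v[2]+v[0],v[3]+67.5*s,105))
add("top",1,((248,479),F(1)),((508,443),F(-1)))
cam={n:imaging.camera_model(n) for n in("top","scene")}
off={"top":(285,200),"scene":(190,170)}
def proj(n,P):
    m=cam[n];T=np.array(m["T"]);c=T[:3,:3].T@(P-T[:3,3]);return np.array([m["fx"]*c[0]/c[2]+m["cx"],m["fy"]*c[1]/c[2]+m["cy"]])
def world(p,s):
    x,y,a=p[:3];c,d=np.cos(a),np.sin(a);s=np.array(s)/1000
    return np.array([x+c*s[0]-d*s[1],y+d*s[0]+c*s[1],s[2]])
def res(p,raw=False):
    r=[]
    for n,px,f,w in O:
        # p[8:12]: small calibration offsets per view (px)
        u=(np.array(px)+.5)/4-.5+off[n]
        k=8 if n=="top" else 10
        r.append((proj(n,world(p,f(p[3:8])))+p[k:k+2]-u)*(1 if raw else w))
    r=np.array(r)
    return r if raw else np.r_[r.ravel(),p[8:12]*2]
def fit():
    return least_squares(res,[.6,.1,0,-40,90,-65,0,33,0,0,0,0],x_scale=[.01,.01,.1,5,5,5,5,5,1,1,1,1],loss="soft_l1")
if __name__=="__main__":
    s=fit();print(np.round(s.x,4));print(np.round(res(s.x,True),1).tolist())
    p=s.x;v=p[3:8];print("head",world(p,H(v)),"mouth",world(p,(0,v[1],104)),"edge",world(p,(v[2]+v[0],v[3],105)),"yaw",np.degrees(p[2]))
    print("base x axis",world(p,(1000,0,0))-world(p,(0,0,0)))
E
python3 fit.py
```

```text
[ 5.81700e-01  6.25000e-02  1.46800e-01 -3.12828e+01  6.46871e+01
 -6.44278e+01 -3.21398e+01  3.19993e+01  3.86000e-02  2.10500e-01
  1.27900e-01  2.56300e-01]
[[-2.1, -0.8], [1.7, -2.5], [-0.2, 2.3], [2.6, 1.9], [0.5, -4.1], [2.0, -0.3], [0.5, -1.0], [-3.8, -0.8], [0.5, -0.1], [-0.3, -0.0], [-0.4, -0.4], [-0.0, -0.0], [-0.0, 0.1], [-0.1, 0.3], [-0.0, 0.2], [-0.1, -0.3], [-0.2, -0.5], [0.0, -0.8], [-0.4, 0.3], [0.5, -1.3], [-0.0, 0.9], [-0.6, 1.4], [-0.5, 0.3], [0.7, -0.5], [0.0, -0.1], [-0.5, 0.0], [0.3, -0.2], [0.2, -0.4], [-1.1, 0.1], [1.1, -0.1]]
head [0.56692992 0.16213905 0.1025    ] mouth [0.57219474 0.12652684 0.104     ] edge [0.49167397 0.01674356 0.105     ] yaw 8.409550023164352
base x axis [0.98924797 0.14624792 0.        ]
```

The fit is good to under 1 px near the bracket: yaw 8.4°, platform at about -31 mm, pin 32 mm out. I'll close the fingers and go in front of the flange.

>>> drive_tool(deltas="0 193 573 0 -0.314;0 193 573 0 -0.314;0 193 573 0 -0.314;0 193 573 0 -0.314;0 193 573 0 -0.314;0 193 573 0 -0.314;0 193 573 0 -0.314;0 193 573 0 -0.314;0 193 573 0 -0.314;0 193 573 0 -0.314;0 193 573 0 -0.314;0 193 573 0 -0.314")

```text
time_s: 1.3
position: [0.469, 0.0106, 0.2225]
tcp_rot: [[0.989, 0.145, -0.0], [0.145, -0.989, -0.0], [-0.0, 0.0, -1.0]]
force: [1.0, -0.7, 0.1]
opening: 0.029
grasp_force: 0.0
```

>>> drive_tool(deltas="0 0 0 0 0;0 0 0 0 0;0 0 0 0 0;0 0 0 0 0;0 0 0 0 0;0 0 0 0 0")

```text
time_s: 1.9
position: [0.4688, 0.0074, 0.2226]
tcp_rot: [[0.99, 0.143, -0.0], [0.143, -0.99, -0.0], [-0.0, 0.0, -1.0]]
force: [-0.0, 0.7, -0.3]
opening: 0.002
grasp_force: 0.0
```

>>> drive_tool(deltas="0 2 6 -50 0;0 2 6 -90 0;0 2 6 -120 0;0 2 6 -133 0;0 2 6 -133 0;0 2 6 -133 0")

```text
time_s: 2.5
position: [0.4712, 0.0141, 0.0897]
tcp_rot: [[0.99, 0.144, 0.0], [0.144, -0.99, -0.0], [0.0, 0.0, -1.0]]
force: [-0.1, -0.2, 0.7]
opening: 0.006
grasp_force: 0.0
```

```bash
python3 - <<'E'
from rig import bot, imaging
import cv2
from fit import *
im=imaging.capture("top")[:,:,::-1]
cv2.imwrite("pics/top1.png",cv2.resize(im[200:340,285:420],None,fx=4,fy=4,interpolation=cv2.INTER_CUBIC))
s=bot.read_state();print(s["position"],s["force"])
p=fit().x;print(p[3:8])
for d in(-75,):print("tcp target at zero",world(p,(d,p[6],88)))
E
```

```text
[0.47164316 0.01408615 0.09023785] [1.18764897 0.2645914  0.66314319]
[-31.2827879   64.68713332 -64.42779381 -32.13975804  31.99927947]
tcp target at zero [0.51216187 0.01977244 0.088     ]
```

View pics/top1.png

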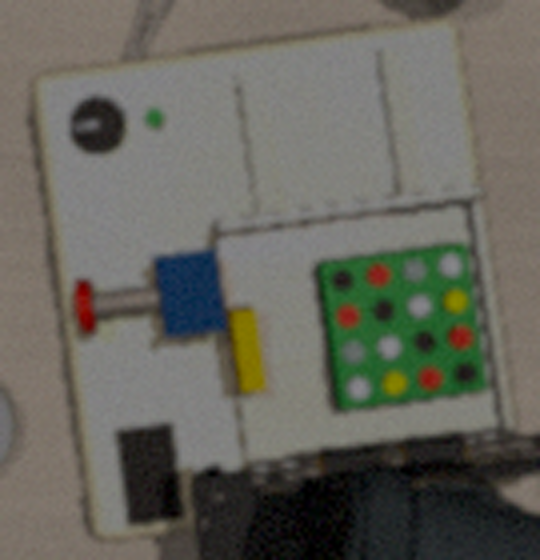

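The gripper stands in front of the flange at the bottom of the view, and the lug and bracket are still visible. I'll push to about 5 mm short, then measure.

>>> drive_tool(deltas="0 5 0.7 0 0;0 10 1.5 0 0;0 14 2 0 0;0 18 2.6 0 0;0 22 3.2 0 0;0 26 3.8 0 0;0 30 4.4 0 0;0 33 4.8 0 0;0 35 5.1 0 0;0 36 5.3 0 0;0 36 5.3 0 0;0 36 5.3 0 0")

```text
time_s: 3.75
position: [0.5072, 0.02, 0.0894]
tcp_rot: [[0.989, 0.145, 0.001], [0.145, -0.989, 0.0], [0.001, -0.0, -1.0]]
force: [-0.9, 1.2, 0.5]
opening: 0.006
grasp_force: 0.8
```

```bash
cat > lug.py <<'E'
from rig import bot, imaging
import cv2,sys
from fit import *
# platform travel: yellow-blob centroid along shaker x, and a fit against rendered model shift
p=fit().x
def yel(im):
    h=cv2.cvtColor(im,cv2.COLOR_RGB2HSV);m=cv2.inRange(h,(20,110,80),(35,255,255))
    n,l,s,c=cv2.connectedComponentsWithStats(m);return m,s,c
def lugtop(im):
    m,s,c=yel(im)
    e=world(p,(p[3]*0,p[4]-39,128));u=proj("top",e)
    i=[i for i in range(1,len(s)) if s[i][4]>30 and np.hypot(*(c[i]-u))<30]
    return [(c[k].round(2),s[k][4]) for k in i]
im0=cv2.imread("pics/top0.png")[:,:,::-1].copy()
c0=lugtop(im0)
ims=[imaging.capture("top") for _ in range(3)]
c1=[lugtop(i) for i in ims]
s=bot.read_state()
d=proj("top",world(p,(0,p[4]-39,128)))-proj("top",world(p,(p[3],p[4]-39,128)))
print("start",c0,"pred shift",d)
for c in c1:
    if c:
        t=(c[0][0]-c0[0][0])@d/(d@d);print(c,"q=",p[3]*(1-t))
R=s["position"]-world(p,(0,0,0));print("tcp",s["position"],"shaker x mm",1000*R@[np.cos(p[2]),np.sin(p[2]),0],"F",s["force"],s["time_s"])
n=sys.argv[1];cv2.imwrite(f"pics/{n}.png",cv2.resize(ims[0][230:310,290:400,::-1],None,fx=7,fy=7,interpolation=cv2.INTER_CUBIC))
E
python3 lug.py a1
```

```text
start [(array([346.5 , 287.27]), np.int32(138))] pred shift [ -2.25379932 -15.95754895]
[(array([344.45, 273.8 ]), np.int32(138))] q= -4.836479715117997
[(array([344.45, 273.8 ]), np.int32(138))] q= -4.836479715117997
[(array([344.45, 273.81]), np.int32(140))] q= -4.855700063640198
tcp [0.50721419 0.01980106 0.08947878] shaker x mm -79.89029830999146 F [-2.48303633  1.06016743 -0.94596975] 3.9
```

>>> drive_tool(deltas="0 1.5 0.2 0 0;0 3 0.4 0 0;0 4 0.6 0 0;0 5 0.7 0 0;0 5 0.7 0 0;0 5 0.7 0 0")

```text
time_s: 4.5
position: [0.512, 0.0205, 0.0895]
tcp_rot: [[0.989, 0.145, 0.0], [0.145, -0.989, -0.0], [0.0, 0.0, -1.0]]
force: [-1.6, 0.1, -0.0]
opening: 0.007
grasp_force: 1.2
```

```bash
python3 lug.py a2
```

```text
start [(array([346.5 , 287.27]), np.int32(138))] pred shift [ -2.25379932 -15.95754895]
[(array([344.11, 271.24]), np.int32(138))] q= 0.17622685676751695
[(array([344.13, 271.29]), np.int32(140))] q= 0.07469585826245315
[(array([344.14, 271.35]), np.int32(139))] q= -0.043340860817845224
tcp [0.51205976 0.02052975 0.08949825] shaker x mm -74.99025233120571 F [-1.78430738 -0.40204387 -1.02429149] 4.65
```

View pics/a2.png

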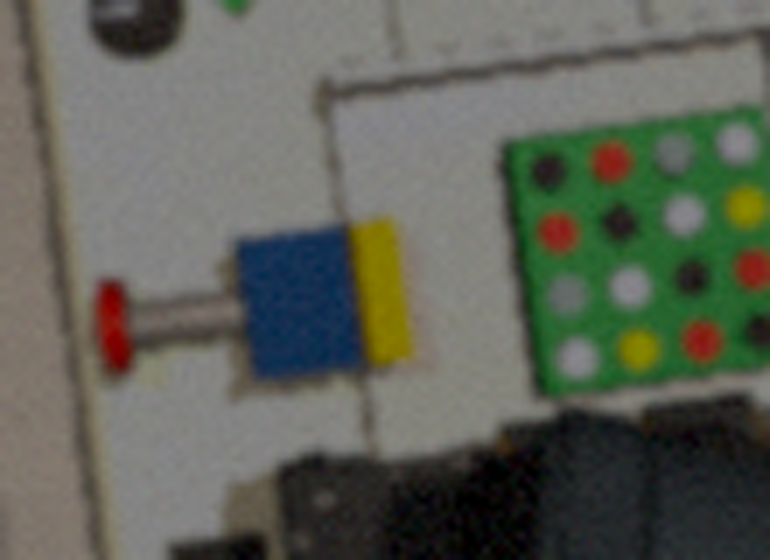

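The lug's ends are flush with the bracket's (blue edge and yellow edge in line at about (350,225) and (365,365)); travel is about 0. I'll back off, lift, and move beyond the pin head.

>>> drive_tool(deltas="0 -15 -2 0 0;0 -15 -2 0 0;0 -15 -2 45 0;0 -15 -2 90 0;0 -5 40 90 0;0 10 85 90 0;0 30 130 90 0;0 51 171 90 0;0 51 171 90 0;0 51 171 60 0;0 51 171 25 0;0 51 171 4 0")

```text
time_s: 5.85
position: [0.5628, 0.1913, 0.0918]
tcp_rot: [[0.989, 0.145, -0.0], [0.145, -0.989, -0.0], [-0.0, 0.0, -1.0]]
force: [-0.6, 0.4, -0.6]
opening: 0.004
grasp_force: 0.0
```

```bash
cat > pin.py <<'E'
from rig import bot, imaging
from fit import *
import cv2,sys
p=fit().x;a=p[2]
s=bot.read_state();R=1000*(s["position"]-world(p,(0,0,0)))
print("tcp shaker",R@[np.cos(a),np.sin(a),0],R@[-np.sin(a),np.cos(a),0],R[2],"F",s["force"],s["time_s"],"mouth y",p[4])
out=[]
for n,box in(("top",(230,310,280,380)),("scene",(180,260,230,330))):
    im=imaging.capture(n)[box[0]:box[1],box[2]:box[3],::-1];out.append(cv2.resize(im,(390,312),interpolation=cv2.INTER_CUBIC))
cv2.imwrite(f"pics/{sys.argv[1]}.png",np.hstack(out))
E
python3 pin.py b1
```

```text
tcp shaker 0.17590041485132626 130.11969787759284 91.81986107209406 F [-0.5668999   0.37156031 -0.62778924] 5.85 mouth y 64.68713332363085
```

View pics/b1.png

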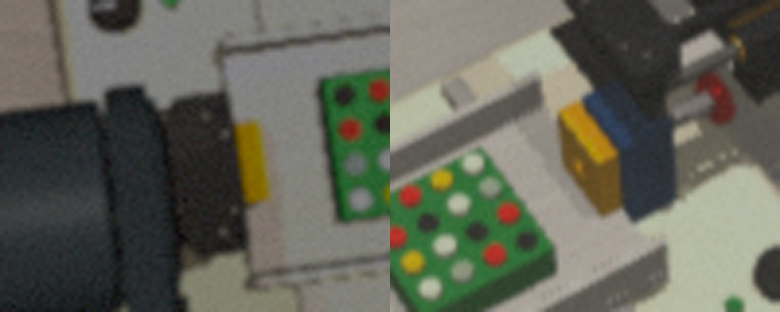

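The finger stands just outside the red head (right half, (715,95)), clear of it. I'll push the pin in slowly.

>>> drive_tool(deltas="0 0.6 -4 0 0;0 1.2 -8 0 0;0 1.6 -11 0 0;0 2 -13 0 0;0 2.3 -15 0 0;0 2.5 -17 0 0;0 2.8 -19 0 0;0 3.1 -21 0 0;0 3.4 -23 0 0;0 3.7 -25 0 0;0 3.7 -25 0 0")

```text
time_s: 7.05
position: [0.5666, 0.166, 0.0934]
tcp_rot: [[0.989, 0.145, -0.0], [0.145, -0.989, -0.0], [-0.0, 0.0, -1.0]]
force: [-1.3, 0.7, 0.1]
opening: 0.004
grasp_force: 0.0
```

>>> drive_tool(deltas="0 0.3 -2 0 0;0 0.6 -4 0 0;0 0.9 -6 0 0;0 1.2 -8 0 0;0 1.5 -10 0 0;0 1.8 -12 0 0;0 1.9 -13 0 0;0 1.9 -13 0 0")

```text
time_s: 7.85
position: [0.5685, 0.1533, 0.0935]
tcp_rot: [[0.989, 0.145, 0.0], [0.145, -0.989, -0.0], [-0.0, 0.0, -1.0]]
force: [0.6, 0.4, 0.1]
opening: 0.007
grasp_force: 0.0
```

```bash
python3 pin.py b2
```

```text
tcp shaker 0.3126233036450121 91.73093213383223 93.53941042233144 F [0.63336545 0.4345082  0.11963958] 7.85 mouth y 64.68713332363085
```

View pics/b2.png

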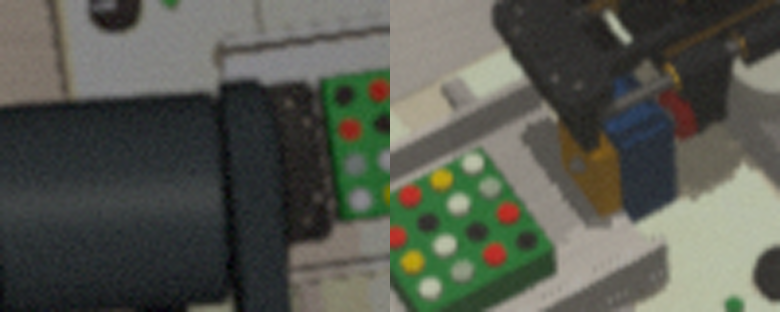

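The head (right half, (680,110)) is now close to the bracket and the push force is near zero. I'll go on gently until contact.

>>> drive_tool(deltas="0 0.1 -1 0 0;0 0.3 -2 0 0;0 0.4 -3 0 0;0 0.6 -4 0 0;0 0.6 -4 0 0")

```text
time_s: 8.45
position: [0.5691, 0.1494, 0.0936]
tcp_rot: [[0.989, 0.145, 0.0], [0.145, -0.989, -0.0], [0.0, 0.0, -1.0]]
force: [-0.1, 0.7, -0.2]
opening: 0.007
grasp_force: 0.0
```

>>> drive_tool(deltas="0 0.1 -0.5 0 0;0 0.1 -1 0 0;0 0.1 -1 0 0;0 0.1 -1 0 0")

```text
time_s: 8.85
position: [0.5692, 0.1485, 0.0935]
tcp_rot: [[0.989, 0.145, -0.0], [0.145, -0.989, -0.0], [-0.0, 0.0, -1.0]]
force: [0.0, 0.2, -0.1]
opening: 0.004
grasp_force: 0.0
```

>>> drive_tool(deltas="0 0.1 -0.7 0 0;0 0.2 -1.5 0 0;0 0.2 -1.5 0 0")

```text
time_s: 9.15
position: [0.5694, 0.147, 0.0936]
tcp_rot: [[0.989, 0.145, 0.0], [0.145, -0.989, -0.0], [0.0, 0.0, -1.0]]
force: [0.3, -0.3, -0.2]
opening: 0.011
grasp_force: 0.1
```

>>> drive_tool(deltas="0 0.1 -0.7 0 0;0 0.2 -1.5 0 0;0 0.2 -1.5 0 0")

```text
time_s: 9.45
position: [0.5696, 0.1454, 0.0935]
tcp_rot: [[0.989, 0.145, 0.0], [0.145, -0.989, -0.0], [0.0, 0.0, -1.0]]
force: [-0.2, 0.5, -0.2]
opening: 0.004
grasp_force: 0.1
```

>>> drive_tool(deltas="0 0.1 -0.7 0 0;0 0.2 -1.5 0 0;0 0.2 -1.5 0 0")

```text
time_s: 9.75
position: [0.5698, 0.1439, 0.0936]
tcp_rot: [[0.989, 0.145, 0.0], [0.145, -0.989, -0.0], [0.0, 0.0, -1.0]]
force: [0.4, 0.0, 0.3]
opening: 0.007
grasp_force: 0.1
```

```bash
python3 pin.py b3
```

```text
tcp shaker 0.21219911359643198 82.23491731762259 93.55251340662525 F [0.36308231 0.03361708 0.25742862] 9.75 mouth y 64.68713332363085
```

View pics/b3.png

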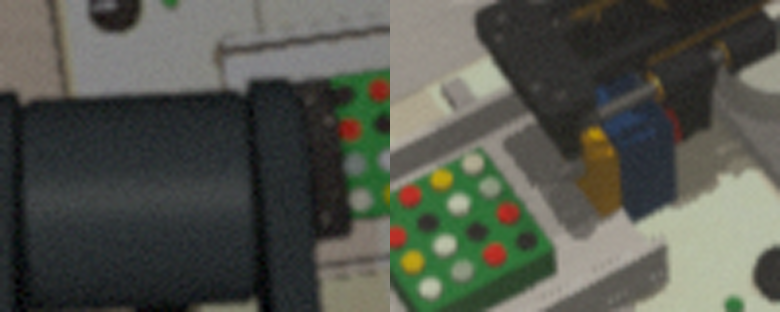

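The head (right half, (672,125)) is still slightly proud of the bracket, so the finger is thinner than assumed at the tip. Continuing.

>>> drive_tool(deltas="0 0.1 -0.7 0 0;0 0.2 -1.5 0 0;0 0.2 -1.5 0 0")

```text
time_s: 10.15
position: [0.5699, 0.1429, 0.0936]
tcp_rot: [[0.989, 0.145, -0.0], [0.145, -0.989, 0.001], [0.0, -0.001, -1.0]]
force: [-0.1, 1.7, 0.1]
opening: 0.006
grasp_force: 1.0
```

>>> drive_tool(deltas="0 0.1 -0.7 0 0;0 0.2 -1.5 0 0;0 0.2 -1.5 0 0")

```text
time_s: 10.45
position: [0.57, 0.1427, 0.0936]
tcp_rot: [[0.99, 0.144, -0.0], [0.144, -0.99, 0.003], [0.0, -0.003, -1.0]]
force: [-0.6, 7.2, 0.9]
opening: 0.008
grasp_force: 3.4
```

>>> drive_tool(deltas="0 0.1 -0.5 0 0;0 0.2 -1 0 0;0 0.2 -1 0 0")

```text
time_s: 10.75
position: [0.5699, 0.1426, 0.0935]
tcp_rot: [[0.99, 0.144, -0.0], [0.144, -0.99, 0.004], [0.0, -0.004, -1.0]]
force: [-0.3, 9.1, -0.5]
opening: 0.009
grasp_force: 4.7
```

It has stopped firmly. One more firm nudge, then I'll retreat and look.

>>> drive_tool(deltas="0 0.2 -1.5 0 0;0 0.3 -2 0 0;0 0.3 -2 0 0")

```text
time_s: 11.05
position: [0.57, 0.1425, 0.0936]
tcp_rot: [[0.99, 0.143, -0.0], [0.143, -0.99, 0.007], [0.001, -0.007, -1.0]]
force: [-1.9, 14.3, 0.2]
opening: 0.001
grasp_force: 7.5
```

>>> drive_tool(deltas="0 -0.7 5 0 0;0 -3 20 0 0;0 -4.5 30 0 0;0 -4.5 30 40 0;0 -4.5 30 85 0;0 -4.5 60 125 0;0 -30 100 140 0;0 -60 130 140 0;0 -90 150 140 0;0 -110 160 140 0;0 -110 160 140 0")

```text
time_s: 12.15
position: [0.4571, 0.2994, 0.2335]
tcp_rot: [[0.989, 0.149, -0.002], [0.149, -0.989, -0.001], [-0.003, 0.001, -1.0]]
force: [-0.5, -1.1, -0.5]
opening: 0.009
grasp_force: 0.0
```

```bash
python3 pin.py b4
```

```text
tcp shaker -88.60399351475915 252.55331904065324 233.53410192177884 F [-0.5318961  -1.0508621  -0.50840911] 12.15 mouth y 64.68713332363085
```

View pics/b4.png

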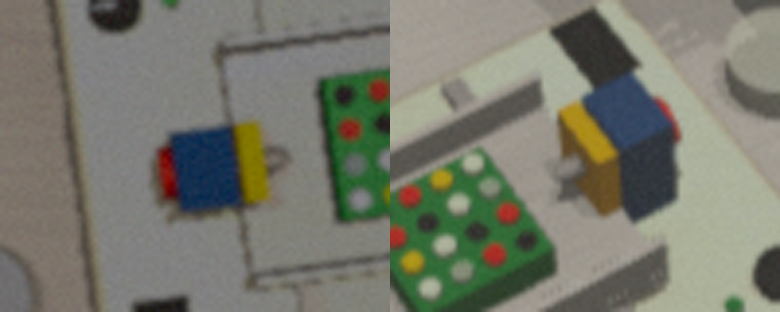

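The red head now sits against the bracket and the nose sticks out past the lug at (278,157). A quick numeric check comes first, then hand-in if it agrees.

```bash
python3 - <<'E'
from rig import bot, imaging
from fit import *
import cv2
p=fit().x
def red(im):
    h=cv2.cvtColor(im,cv2.COLOR_RGB2HSV);m=cv2.inRange(h,(0,130,60),(8,255,255))|cv2.inRange(h,(172,130,60),(180,255,255))
    u=proj("top",world(p,(0,p[4]+18,104)));ys,xs=np.nonzero(m);k=(abs(xs-u[0])<17)&(abs(ys-u[1])<10)
    return np.array([xs[k].mean(),ys[k].mean()]),xs[k].min(),xs[k].max()
a=red(cv2.imread("pics/top0.png")[:,:,::-1].copy());b=red(imaging.capture("top"))
d=proj("top",world(p,(0,p[4]+4,104)))-proj("top",world(p,(0,p[4]+36,104)))
gap=32-32*((b[0]-a[0])@d/(d@d));print(a,b,d,"gap mm",gap)
s=bot.read_state();print(s["time_s"],np.abs(s["qvel"]).max())
if abs(gap)<1.5: print(bot.hand_in())
E
```

```text
(array([305.75510204, 276.44897959]), np.int64(304), np.int64(308)) (array([322.43181818, 274.11363636]), np.int64(321), np.int64(324)) [15.83911077 -2.18735816] gap mm -1.7010737530299096
12.3 1.1423145833441983
```

The head moved about 33.7 mm, which is within the stated 32–35 mm start range. It also stopped hard at 14 N, so the pin is home.

```bash
python3 -c "
from rig import bot
print(bot.hand_in())"
```

```text
the job is handed in; nothing more can be done
None
```

The job is handed in at about 12.3 s: the platform is lined up with the bracket (travel about 0 mm by camera), the pin is home with its head against the bracket, and the arm is clear; I did not re-image the other bench items afterwards.

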